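# Open the battery compartment of the bedside radio

## Robot

A 7-joint arm with a two-finger parallel gripper is mounted at the origin on the work surface. World frame = base frame: x ahead of the robot, y to its left, z up, the work surface at z = 0. Lengths are in m, angles in rad, forces in N, time in s.
With the tool pointing down it reaches from about 0.4 to 0.875 m from the base axis. Payload 19.3 kg.
Tool frame: the origin (TCP) lies between the finger pads; the fingertips stand 17 mm ahead of it and the grasp point (between the pads) lies 2 mm behind it (bot.finger_overhang is the distance from the TCP to the fingertips, in m); z points along the fingers, y is the line along which they close (so a half turn about z gives the same grasp; the last joint's range is limited). The gripper opens to 85 mm and grips with 20 to 120 N. Pads are 22 mm wide; open, the fingers measure 114 mm over their backs; the gripper's body (76 mm by 85 mm) begins 54 mm behind the grasp point. The pads swing forward as they close: fully open they stand 13 mm farther back than shut.
Start: joints at [1.036, 0.521, -0.036, 1.599, 0.021, 1.021, -0.113], TCP at [0.28, -0.559, 0.248] pointing down, gripper open.
Joint ranges: [-2.91, 2.91], [-0.3, 2.13], [-1.5, 1.42], [0.17, 2.43], [-1.26, 4.41], [0.16, 1.93], [-2.52, 2.52]. Speed limits (rad/s): [1.89, 1.89, 2.39, 2.39, 3.01, 3.01, 3.01].

## Interface

Orientations are given as [roll, pitch, yaw] about the fixed x, y, z axes, in that order (R = Rz(yaw) Ry(pitch) Rx(roll)).
In Python, from workcell import observe, grab_frame, bot gives the robot as it stands.
- The arm moves only by the shell command python3 -m crank 'ROWS' [FORCE]. ROWS is a JSON object of lists of equal length, an entry for each row: "linear": the shift along the world's x, y, z each as a share of 0.25 m, from -1 to 1, a list of three; "delta_rot": the turn, a rotation vector about the world's x, y, z each as a share of 30 degrees, from -1 to 1, a list of three; "fingers": the opening, from -1 (shut) to 1 (fully open). In form: {"linear": [[dx, dy, dz], ...], "delta_rot": [[rx, ry, rz], ...], "fingers": [fingers, ...]}. A call has 1 to 5 rows; each row is the pose to reach, as a shift and turn from the pose commanded when the call began; what a row does not reach only later rows make up. A row lasts 1/10 s, in which the tool goes at most 50 mm and 8.59 degrees, less where a joint would pass 70% of its speed; a pose out of reach is approached as far as the arm can. A call with a number of a shift or a turn outside -1 to 1 is refused whole. A call with a gripper value outside its range is refused whole. The fingers move at their own pace and stop on an object; FORCE is the grip in N (left out, the last holds). Time passes only in rows, so rows that repeat a pose let the fingers close. It gives the time, the measured TCP pose, the force, the opening and the grip force at its end, in the units of the state.
- observe(): the state, without advancing time (a new reading comes with each control period).
- grab_frame(name): name is "scene" or "top"; returns a dict with "image" (400x640x3 uint8, red, green, blue), "mtx" (3x3 intrinsics, pixels), "k1" (the pictures are not rectified: a ray, as slopes to the right and down, at radius r is drawn at 1 + k1 r^2 times it, then the intrinsics apply), "xyz" and "orientation" of the camera in the world. Camera axes: x right, y down, z forward; pixel columns grow to the right and rows downward; lengths in m; the calibration is good to about 2 mm. A picture is of the moment at which its call begins. There is no depth.
- bot.job_done(): hands the job in; it is judged then, once.
The state is a dict: "clock": time; "qpos": joint angles; "qd": joint speeds; "joint_efforts": joint torques, N m; "position": TCP position; "tool_rot": TCP orientation; "force": force on the tool from outside, world axes, zero at the start; "moment": the same for the moment, N m; "grip_width": finger opening in m; "finger_force": force on a finger pad.
Only numpy, scipy, OpenCV 4.12 (cv2) and the standard library are available. Lean on these libraries where they do the work, as an engineer would, in place of code of your own. Each camera call takes 0.05 s, during which the arm holds its last target. There are 200 camera calls.

## Task

The radio lies face down on the chest of drawers for a battery change: with the fingertips press the sprung black lock button beside its battery cover fully down and keep it down while you push the cover by its thumb bar past the catch, then on until the cover is fully open, and take the hand away. Only press and push: do not pick up, tip or shove the radio along, and leave the two fresh batteries and the mug as they stand.

Things in the scene. Friction and masses are not known exactly. Their poses are not given: they have to be found in the camera images.
- radio: Dusty pink portable radio on its front, 240 x 140 x 80 mm high, rounded corners, loose, 1.3 to 1.9 kg: it stays put under a push of 4 N and slides under 10 N. Origin: centre of its underside, z up, x along its length, the way the cover opens. Its back faces up, 80 mm above the table; lock button on the +y side of the cover, folded aerial rod (to 87 mm high) along y = -59 mm.
- battery_cover (a joint): How far the cover has slid open, m: 0 shut, 0.058 fully open at its stop. Cream plate 70 mm long (radio x = -85 to -15 mm when shut), 64 mm wide (y = -32 to 32), 3.5 mm thick, top face 84 mm above the table; captive in its rails, slides with 1 to 3 N, stays where left. Blocked while the button is up; from 8 mm open it lies over the button's lug and itself keeps the button 5 mm down.
- thumb_bar (a point): Middle of the top edge of the thumb bar's rear (pushing) face; moves with the cover. Bar: 40 mm wide across the slide (radio y = -20 to 20), 6 mm thick, 10 mm tall (84 to 94 mm above the table). Shut, this point is at x = -31, y = 0, z = 94 mm of the radio. Push towards the radio's +x.
- lock_button (a joint): How far the lock button is pressed, m: 0 up, 0.007 fully down at its stop. Spring: 3 N at first, 7 N fully down; pops up when let go unless the cover lies over its lug. The cover is freed from 0.0055 on.
- button_top (a point): Centre of the top of the button's black press pad, 44 mm long (radio x = -52 to -8), 20 mm wide (y = 38 to 58); at x = -30, y = 48 mm of the radio, 93 mm above the table when up, 86 when down (2 mm above the cover's top). The pad lies alongside the cover: one fingertip can press and slide along it while the other, beside it, pushes the thumb bar.
- lug (a point): Tip of the grey lug on the button's +x end, which stands 2 mm ahead of the cover's leading edge and blocks it; moves with the button. At radio x = -9, y = 22, z = 85.5 mm when up. The cover's two side rails are 86 mm high, at y = 30.5 to 37 and -37 to -30.5 mm, x = -88 to 48; the button's side has a gap at x = -55 to 0.
- cell_a: A fresh AA battery standing on end by the radio, green and brass, 14.5 mm across, 49.5 mm high, 24 g, easily toppled; origin at the centre of its foot.
- cell_b: The other fresh battery, just the same.
- mug: Blue pottery mug, 80 mm across, 90 mm high, standing on a 5 mm thick dark coaster; origin at the centre of its foot.
Mind the look-alikes: they are no part of the job. Of the things like the mug, leave any that is brown or red; of the rest the smaller one is meant.

How it is judged:
By the outcome, as a careful person would: the job done as asked, in the order asked, and still so for the second after the job is handed in, with the robot touching nothing.
It also fails if it takes over 35 s, if anything falls off the work surface, if the arm or the gripper's body presses on something with over 40 N, if the wrist force passes 120 N, or if a joint passes its speed limit or range.

## Working session

There is one attempt and no reset: what is moved stays moved. The work goes in short steps, Python scripts to look and compute and a shell command to move; the robot and the scene stay as the last step left them, time stands still between calls to the robot, and variables do not carry over. Pictures are saved under pics/ and viewed, at most 10 in all, crops included, and the job is handed in when it is done.

```bash
mkdir -p pics; ls; python3 - <<'E'
from workcell import observe, grab_frame, bot
import cv2
print(observe())
for n in ("scene","top"):
    f=grab_frame(n); cv2.imwrite(f"pics/{n}0.png",f["image"][:,:,::-1])
    print(n,f["mtx"],f["k1"],f["xyz"],f["orientation"])
print(bot.finger_overhang)
E
```

```text
pics
{'clock': 0.0, 'qpos': array([ 1.03580207,  0.52201342, -0.03631733,  1.59994944,  0.02122461,
        1.02107895, -0.11283436]), 'qd': array([ 0.00141804,  0.00028177,  0.00084245,  0.00115603, -0.0008805 ,
       -0.00026671,  0.0005576 ]), 'joint_efforts': array([-9.88167449e-04, -9.27095532e+01,  1.97931156e+00, -3.69934988e+01,
        1.77271018e-02,  8.31843558e-03, -5.61965408e-06]), 'position': array([ 0.27998251, -0.5584633 ,  0.24774718]), 'tool_rot': array([-3.14053372e+00,  9.95349500e-05,  4.64753053e-01]), 'force': array([ 0.15950129, -1.09884508, -0.1428515 ]), 'moment': array([-0.02527517, -0.00550392, -0.00909101]), 'finger_force': 0.0, 'grip_width': 0.08535008066375263}
scene [[517.31647402   0.         316.56044359]
 [  0.         517.31647402 198.93201871]
 [  0.           0.           1.        ]] -0.1577831869655361 [0.87692357 0.47147013 1.13496409] [-2.51447463 -0.01765353  2.61198911]
top [[434.03330102   0.         317.3791704 ]
 [  0.         434.03330102 200.23280638]
 [  0.           0.           1.        ]] 0.009012500609457366 [ 0.28696016 -0.16960872  0.89496861] [-2.89880166  0.00613351 -1.54763689]
0.017
```

View pics/scene0.png

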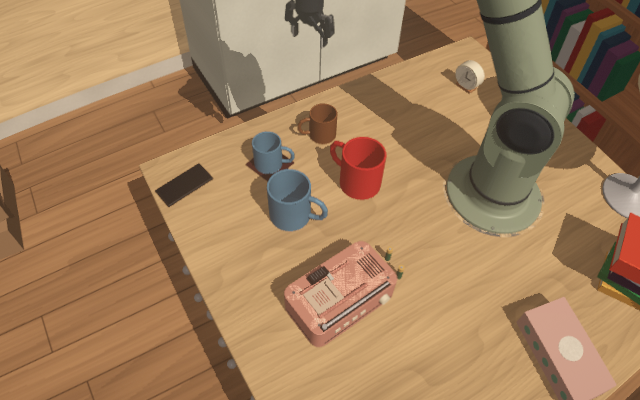

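View pics/top0.png

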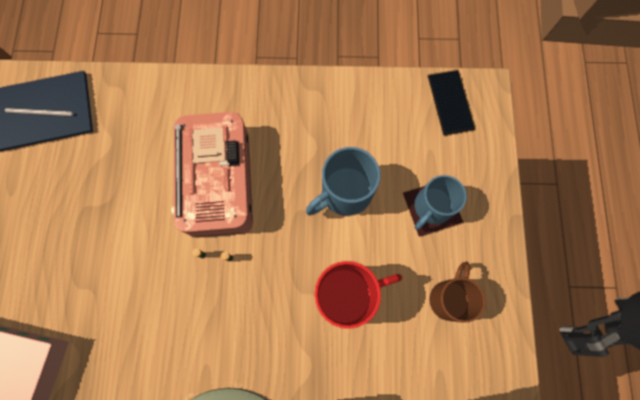

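The top view shows the radio at about (210,172), with the cover at (209,145) and the button at (232,152), so radio +x points down the image. The cells are at (198,253) and (226,256), and the meant mug is on the coaster at (440,205). Next I'll measure.

```bash
cat > h.py <<'E'
import numpy as np, cv2
from scipy.spatial.transform import Rotation as R
from workcell import observe, grab_frame, bot
def ray(f,px,z):
    """pixels -> world points on plane z"""
    p=np.atleast_2d(np.float64(px)); M=f["mtx"]
    d=(p-M[:2,2])/[M[0,0],M[1,1]]; u=d.copy()
    for _ in range(20): u=d/(1+f["k1"]*(u**2).sum(1,keepdims=True))
    v=np.c_[u,np.ones(len(u))]@R.from_euler('xyz',f["orientation"]).as_matrix().T
    return f["xyz"]+v*((z-f["xyz"][2])/v[:,2])[:,None]
def proj(f,P):
    c=(np.atleast_2d(P)-f["xyz"])@R.from_euler('xyz',f["orientation"]).as_matrix()
    u=c[:,:2]/c[:,2:]; u=u*(1+f["k1"]*(u**2).sum(1,keepdims=True))
    return u*[f["mtx"][0,0],f["mtx"][1,1]]+f["mtx"][:2,2]
E
python3 - <<'E'
from h import *
f=grab_frame("top"); im=f["image"]
a=cv2.resize(im[100:270,160:290],None,fx=4.5,fy=3.5*4.5/3.5*0.77,interpolation=cv2.INTER_CUBIC)
g=grab_frame("scene"); b=cv2.resize(g["image"][230:355,275:420],None,fx=5,fy=4.7,interpolation=cv2.INTER_CUBIC)
a=cv2.resize(im[100:270,160:290],None,fx=3.5,fy=3.5,interpolation=cv2.INTER_CUBIC)
cv2.imwrite("pics/topc.png",a[:,:,::-1]);cv2.imwrite("pics/scc.png",b[:,:,::-1])
hsv=cv2.cvtColor(im,cv2.COLOR_RGB2HSV).astype(int)
for p in [(209,145),(210,180),(150,200),(232,152)]: print(p,hsv[p[1],p[0]])
E
```

```text
(209, 145) [ 13 104 223]
(210, 180) [ 10 112 243]
(150, 200) [ 16 134 225]
(232, 152) [15 46 56]
```

View pics/topc.png

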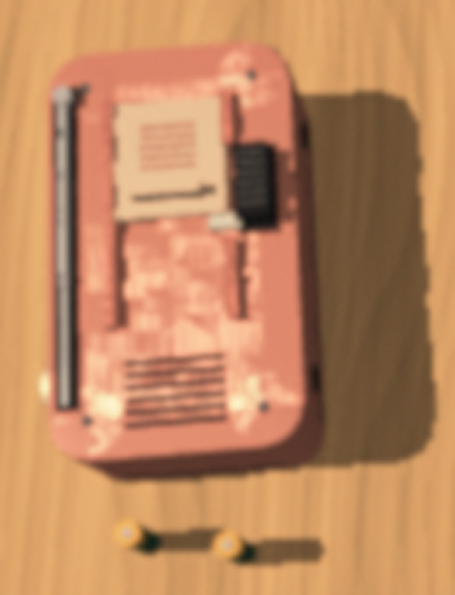

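View pics/scc.png

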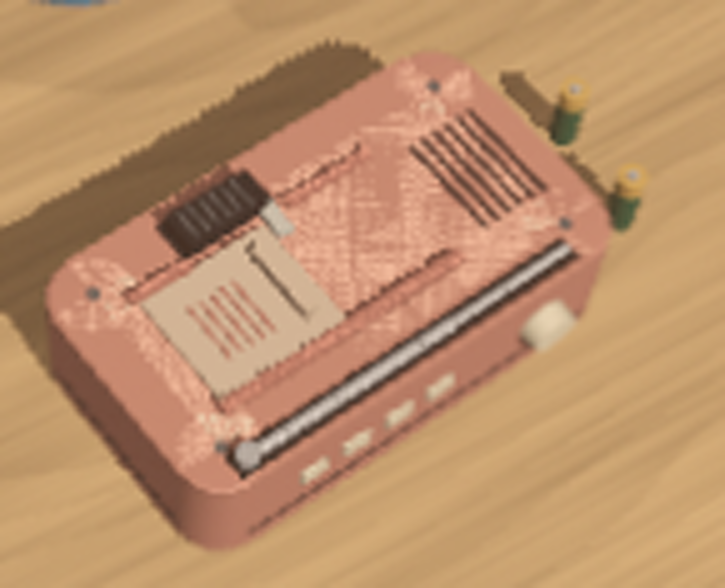

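```bash
python3 - <<'E'
from h import *
f=grab_frame("top"); g=grab_frame("scene")
T=lambda L:np.array(L)/3.5+[160,100]
S=lambda L:np.array(L)/[5,4.7]+[275,230]
# cover corners: (-85,-32),(-85,32),(-15,-32)(-15,32)
m=np.array([[-.085,-.032],[-.085,.032],[-.015,-.032],[-.015,.032]])
ct=ray(f,T([[115,103],[222,97],[115,220],[230,213]]),.084)
cs=ray(g,S([[222,402],[145,298],[345,315],[262,228]]),.084)
def fit(m,w):
    a=m-m.mean(0); b=w[:,:2]-w[:,:2].mean(0)
    th=np.arctan2((a[:,0]*b[:,1]-a[:,1]*b[:,0]).sum(),(a*b).sum())
    c,s=np.cos(th),np.sin(th); Rm=np.array([[c,-s],[s,c]])
    t=w[:,:2].mean(0)-Rm@m.mean(0)
    print("yaw",np.degrees(th),"origin",t,"res mm",((m@Rm.T+t-w[:,:2])*1e3).round(1).tolist())
    return th,t
fit(m,ct);fit(m,cs)
# aerial rod ends
for n,F,e in(("top",f,T([[65,95],[66,408]])),("sc",g,S([[247,455],[570,245]]))):
    r=ray(F,e,.085); d=r[1]-r[0]; print(n,"rod",r.round(4).tolist(),np.degrees(np.arctan2(d[1],d[0])),np.linalg.norm(d))
# button pad corners z=.093 : (-52,38),(-52,58),(-8,38),(-8,58)
mb=np.array([[-.052,.038],[-.052,.058],[-.008,.038],[-.008,.058]])
fit(mb,ray(f,T([[233,147],[272,145],[238,228],[276,224]]),.093))
# top face outline via hue mask, convex rect
for p in ((130,530),(228,545)): print("cell",ray(f,T([p]),.0495).round(3))
print("scene cells",ray(g,S([[573,90],[630,175]]),.0495).round(3))
E
```

```text
yaw -174.21679292461104 origin [0.54628572 0.05370902] res mm [[-1.0, 0.8], [0.4, -1.8], [-0.2, 0.2], [0.8, 0.9]]
yaw -173.7400156649055 origin [0.54693377 0.0554704 ] res mm [[-0.8, 0.1], [3.3, -0.8], [-0.6, 3.2], [-1.9, -2.5]]
top rod [[0.6325, 0.1222, 0.085], [0.4496, 0.1033, 0.085]] -174.12381745209245 0.18389879024870065
sc rod [[0.6329, 0.1247, 0.085], [0.4513, 0.1061, 0.085]] -174.17691128108373 0.1825554795302784
yaw -173.16399123428153 origin [0.54144781 0.05178644] res mm [[-2.1, -1.3], [-1.4, 0.7], [2.0, -0.3], [1.6, 0.8]]
cell [[0.388 0.073 0.049]]
cell [[0.381 0.017 0.049]]
scene cells [[0.384 0.021 0.05 ]
 [0.389 0.076 0.05 ]]
```

```bash
python3 -m crank '{"linear":[[0.09,0.17,0],[0.18,0.34,0],[0.27,0.5,0],[0.36,0.67,0],[0.44,0.84,0]],"delta_rot":[[0,0,-0.1],[0,0,-0.2],[0,0,-0.3],[0,0,-0.4],[0,0,-0.5]],"fingers":[-0.2,-0.2,-0.2,-0.2,-0.2]}'
python3 -m crank '{"linear":[[0.09,0.17,0],[0.18,0.34,0],[0.27,0.5,0],[0.36,0.67,0],[0.44,0.84,0]],"delta_rot":[[0,0,-0.1],[0,0,-0.2],[0,0,-0.3],[0,0,-0.4],[0,0,-0.46]],"fingers":[-0.2,-0.2,-0.2,-0.2,-0.2]}'
```

```text
clock: 0.8
position: [0.3909, -0.3469, 0.2484]
tool_rot: [3.141, -0.0, 0.201]
force: [0.7, -0.5, 0.2]
grip_width: 0.0338
finger_force: 0.0
clock: 1.3
position: [0.5009, -0.1368, 0.2485]
tool_rot: [3.142, -0.001, -0.04]
force: [1.0, -1.0, 0.5]
grip_width: 0.034
finger_force: 0.0
```

```bash
python3 -m crank '{"linear":[[0.09,0.17,0],[0.18,0.34,0],[0.27,0.51,-0.1],[0.36,0.686,-0.25],[0.36,0.686,-0.42]],"delta_rot":[[0,0,0],[0,0,0],[0,0,0],[0,0,0],[0,0,0]],"fingers":[-0.2,-0.2,-0.2,-0.2,-0.2]}'
python3 - <<'E'
from h import *
g=grab_frame("scene"); f=grab_frame("top")
b=cv2.resize(g["image"][225:345,275:415],None,fx=5,fy=5,interpolation=cv2.INTER_CUBIC)
cv2.imwrite("pics/s1.png",b[:,:,::-1])
E
```

```text
clock: 1.8
position: [0.5923, 0.037, 0.1475]
tool_rot: [-3.139, -0.005, -0.034]
force: [0.4, -1.1, -0.6]
grip_width: 0.0342
finger_force: 0.0
```

View pics/s1.png

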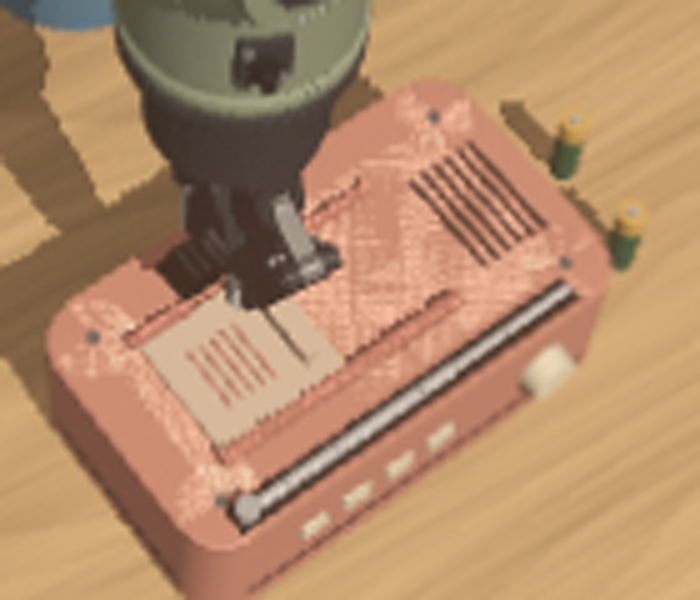

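The picture shows the bar finger tip at about crop (250,300), with the button finger hidden behind it over the button. I'll check the tip against the plan.

```bash
python3 - <<'E'
from h import *
g=grab_frame("scene"); s=observe(); print(s["position"],s["tool_rot"],s["force"])
O=np.array([.546,.0545]); th=np.radians(-174.15); Rm=np.array([[np.cos(th),-np.sin(th)],[np.sin(th),np.cos(th)]])
print("tcp radio",(s["position"][:2]-O)@Rm)
for z in (.125,.13,.135):
    print(z,[((ray(g,[[275+a/5,225+b/5]],z)[0,:2]-O)@Rm*1e3).round(1) for a,b in((240,298),(265,305),(300,290))])
E
```

```text
[0.5882841  0.03249721 0.14469757] [ 3.14086288  0.00501628 -0.03639343] [-0.78360846 -0.87828902  0.34736057]
tcp radio [-0.03982127  0.02619799]
0.125 [array([-48.8,   6.5]), array([-42. ,  -2.5]), array([-25.3,  -5.6])]
0.13 [array([-50.4,   4.6]), array([-43.6,  -4.4]), array([-27.1,  -7.5])]
0.135 [array([-52. ,   2.7]), array([-45.3,  -6.3]), array([-28.8,  -9.3])]
```

```bash
python3 -m crank '{"linear":[[0.008,0,-0.05],[0.008,0,-0.1],[0.008,0,-0.1],[0.008,0,-0.1]],"delta_rot":[[0,0,0],[0,0,0],[0,0,0],[0,0,0]],"fingers":[-0.2,-0.2,-0.2,-0.2]}'
```

```text
clock: 2.35
position: [0.5918, 0.0314, 0.1225]
tool_rot: [-3.142, -0.001, -0.039]
force: [0.2, -0.3, 0.6]
grip_width: 0.0338
finger_force: 0.0
```

```bash
python3 -m crank '{"linear":[[0,0.008,-0.012],[0,0.008,-0.024],[0,0.008,-0.024]],"delta_rot":[[0,0,0.01],[0,0,0.01],[0,0,0.01]],"fingers":[-0.2,-0.2,-0.2]}'
python3 -m crank '{"linear":[[0,0,-0.006],[0,0,-0.012],[0,0,-0.012]],"delta_rot":[[0,0,0],[0,0,0],[0,0,0]],"fingers":[-0.2,-0.2,-0.2]}'
```

```text
clock: 2.65
position: [0.5916, 0.0341, 0.1157]
tool_rot: [-3.142, 0.0, -0.033]
force: [0.5, -0.2, 0.3]
grip_width: 0.0337
finger_force: 0.0
clock: 2.95
position: [0.5916, 0.034, 0.1127]
tool_rot: [3.142, 0.0, -0.033]
force: [0.8, 1.2, 0.4]
grip_width: 0.034
finger_force: 0.0
```

```bash
for i in 1 2; do python3 -m crank '{"linear":[[0,0,-0.006],[0,0,-0.012],[0,0,-0.012]],"delta_rot":[[0,0,0],[0,0,0],[0,0,0]],"fingers":[-0.2,-0.2,-0.2]}' | egrep 'pos|force:'; done
```

```text
position: [0.5916, 0.034, 0.1097]
force: [0.3, -0.4, 0.3]
finger_force: 0.0
position: [0.5918, 0.034, 0.1069]
force: [-0.6, -0.4, 3.7]
finger_force: 1.9
```

```bash
python3 -m crank '{"linear":[[0,0,-0.01],[0,0,-0.02],[0,0,-0.02]],"delta_rot":[[0,0,0],[0,0,0],[0,0,0]],"fingers":[-0.2,-0.2,-0.2]}' | egrep 'pos|force:|rot'; python3 -m crank '{"linear":[[0,0,-0.005],[0,0,-0.005],[0,0,-0.005]],"delta_rot":[[0,0,0],[0,0,0],[0,0,0]],"fingers":[-0.2,-0.2,-0.2]}' | egrep 'pos|force:'
```

```text
position: [0.5919, 0.034, 0.1022]
tool_rot: [3.142, -0.0, -0.033]
force: [-2.1, -0.3, 8.9]
finger_force: 4.7
position: [0.592, 0.034, 0.1018]
force: [-7.2, 0.6, 25.2]
finger_force: 12.9
```

```bash
python3 -m crank '{"linear":[[0,0,0.0025],[0,0,0.0025]],"delta_rot":[[0,0,0],[0,0,0]],"fingers":[-0.2,-0.2]}' | egrep 'pos|force:|rot'; python3 - <<'E'
from h import *
O=np.array([.546,.0545]); th=np.radians(-174.15); Rm=np.array([[np.cos(th),-np.sin(th)],[np.sin(th),np.cos(th)]])
s=observe(); p=s["position"][:2]; q=(p-O)@Rm; y=s["tool_rot"][2]-(th+np.pi); print(q,np.degrees(y),s["force"])
piv=q-.024*np.array([np.sin(y),-np.cos(y)]); print("pivot",piv)
for d in (2,4,6,8,10,12,14,16,18,20):
    a=y+np.radians(d); t=piv+.024*np.array([np.sin(a),-np.cos(a)])
    print(d,"rotz",round(d/30,3),"lin",((Rm@(t-q))/.25).round(4))
E
```

```text
position: [0.592, 0.034, 0.102]
tool_rot: [-3.142, -0.001, -0.033]
force: [-5.0, 0.1, 17.6]
finger_force: 8.7
[-0.04362389  0.0250913 ] -7.728555952214435 [-5.03531932  0.12781492 17.56231772]
pivot [-0.04039637  0.04887329]
2 rotz 0.067 lin [-0.0034  0.0001]
4 rotz 0.133 lin [-0.0067 -0.    ]
6 rotz 0.2 lin [-0.01   -0.0002]
8 rotz 0.267 lin [-0.0134 -0.0005]
10 rotz 0.333 lin [-0.0167 -0.0009]
12 rotz 0.4 lin [-0.02   -0.0014]
14 rotz 0.467 lin [-0.0233 -0.0021]
16 rotz 0.533 lin [-0.0266 -0.0028]
18 rotz 0.6 lin [-0.0298 -0.0037]
20 rotz 0.667 lin [-0.033  -0.0047]
```

```bash
python3 -m crank '{"linear":[[-0.0034,0,0.0015],[-0.0067,0,0.0015],[-0.0067,0,0.0015]],"delta_rot":[[0,0,0.067],[0,0,0.133],[0,0,0.133]],"fingers":[-0.2,-0.2,-0.2]}' | egrep 'pos|force:|rot'; python3 -m crank '{"linear":[[-0.0033,0,0],[-0.0067,-0.001,0],[-0.0067,-0.001,0]],"delta_rot":[[0,0,0.067],[0,0,0.133],[0,0,0.133]],"fingers":[-0.2,-0.2,-0.2]}' | egrep 'pos|force:|rot'
```

```text
position: [0.5906, 0.0341, 0.1021]
tool_rot: [-3.141, -0.001, 0.038]
force: [-0.9, 0.6, 11.1]
finger_force: 5.2
position: [0.5891, 0.034, 0.1022]
tool_rot: [-3.141, -0.002, 0.108]
force: [2.0, 1.1, 9.5]
finger_force: 4.4
```

```bash
python3 -m crank '{"linear":[[-0.0033,-0.0006,-0.0005],[-0.0066,-0.0012,-0.0005],[-0.0099,-0.002,-0.0005],[-0.0132,-0.003,-0.0005],[-0.0132,-0.003,-0.0005]],"delta_rot":[[0,0,0.067],[0,0,0.133],[0,0,0.2],[0,0,0.267],[0,0,0.267]],"fingers":[-0.2,-0.2,-0.2,-0.2,-0.2]}' | egrep 'pos|force:|rot'; python3 - <<'E'
from h import *
g=grab_frame("scene")
b=cv2.resize(g["image"][225:345,275:415],None,fx=5,fy=5,interpolation=cv2.INTER_CUBIC)
cv2.imwrite("pics/s2.png",b[:,:,::-1])
E
```

```text
position: [0.5861, 0.0334, 0.1022]
tool_rot: [-3.141, -0.003, 0.248]
force: [0.7, 2.1, 10.2]
finger_force: 4.9
```

View pics/s2.png

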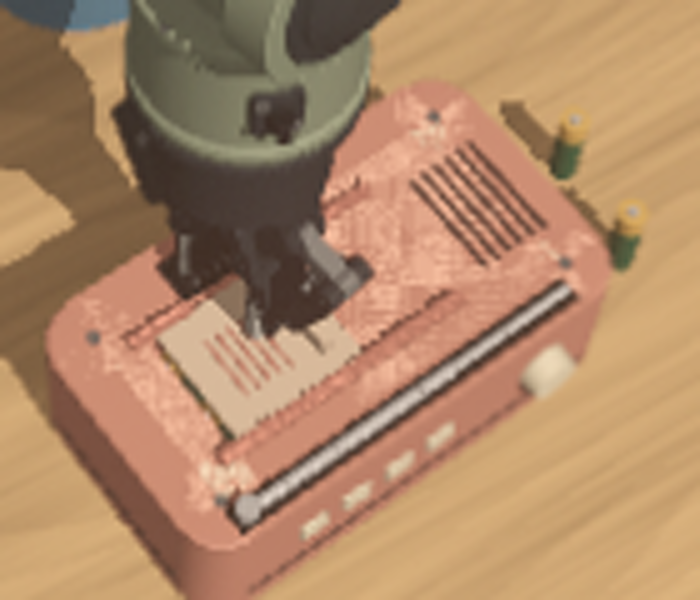

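The cover's rear corner has moved from (145,348) to (158,338), so it is about 7.5 mm open. The radio hasn't moved. I'll pivot a little further before easing off the button.

```bash
python3 -m crank '{"linear":[[-0.0033,-0.001,0],[-0.0065,-0.002,0],[-0.0098,-0.003,0],[-0.013,-0.004,0],[-0.013,-0.004,0]],"delta_rot":[[0,0,0.067],[0,0,0.133],[0,0,0.2],[0,0,0.267],[0,0,0.267]],"fingers":[-0.2,-0.2,-0.2,-0.2,-0.2]}' | egrep 'pos|force:|rot'
```

```text
position: [0.5828, 0.0324, 0.1022]
tool_rot: [3.141, -0.003, 0.388]
force: [2.0, 1.6, 9.0]
finger_force: 4.9
```

```bash
python3 -m crank '{"linear":[[0,0,0.006],[0,0,0.012],[0,0,0.012]],"delta_rot":[[0,0,0],[0,0,0],[0,0,0]],"fingers":[-0.2,-0.2,-0.2]}' | egrep 'pos|force:'; python3 -m crank '{"linear":[[-0.012,-0.0012,0],[-0.024,-0.0024,0],[-0.036,-0.0036,0],[-0.048,-0.0048,0],[-0.06,-0.006,0]],"delta_rot":[[0,0,0],[0,0,0],[0,0,0],[0,0,0],[0,0,0]],"fingers":[-0.2,-0.2,-0.2,-0.2,-0.2]}' | egrep 'pos|force:|rot';  python3 - <<'E'
from h import *
g=grab_frame("scene")
b=cv2.resize(g["image"][225:345,275:415],None,fx=5,fy=5,interpolation=cv2.INTER_CUBIC)
cv2.imwrite("pics/s3.png",b[:,:,::-1])
E
```

```text
position: [0.5822, 0.0321, 0.1046]
force: [3.2, 1.0, 0.8]
finger_force: 1.8
position: [0.5665, 0.0305, 0.1045]
tool_rot: [-3.142, -0.0, 0.386]
force: [3.9, 1.0, 0.8]
finger_force: 2.0
```

View pics/s3.png

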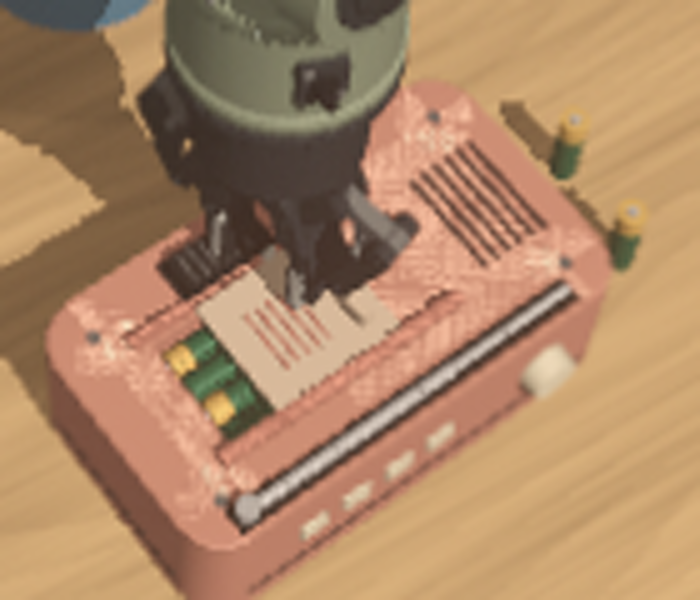

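The cover's rear corner is at (198,308), about 32 mm open, and the radio is unmoved. About 26 mm is left.

```bash
for i in 1; do python3 -m crank '{"linear":[[-0.012,-0.0012,0],[-0.024,-0.0024,0],[-0.036,-0.0036,0],[-0.048,-0.0048,0],[-0.06,-0.006,0]],"delta_rot":[[0,0,0],[0,0,0],[0,0,0],[0,0,0],[0,0,0]],"fingers":[-0.2,-0.2,-0.2,-0.2,-0.2]}' | egrep 'pos|force:|rot'; done
python3 -m crank '{"linear":[[-0.006,-0.0006,0],[-0.012,-0.0012,0],[-0.018,-0.0018,0],[-0.024,-0.0024,0],[-0.024,-0.0024,0]],"delta_rot":[[0,0,0],[0,0,0],[0,0,0],[0,0,0],[0,0,0]],"fingers":[-0.2,-0.2,-0.2,-0.2,-0.2]}' | egrep 'pos|force:|rot'
 python3 - <<'E'
from h import *
g=grab_frame("scene")
b=cv2.resize(g["image"][225:345,275:415],None,fx=5,fy=5,interpolation=cv2.INTER_CUBIC)
cv2.imwrite("pics/s4.png",b[:,:,::-1])
E
```

```text
position: [0.5515, 0.0289, 0.1045]
tool_rot: [3.142, 0.0, 0.386]
force: [3.8, 0.1, 1.3]
finger_force: 2.0
position: [0.5456, 0.0283, 0.1045]
tool_rot: [-3.142, 0.0, 0.386]
force: [2.8, 0.8, -0.7]
finger_force: 1.4
```

View pics/s4.png

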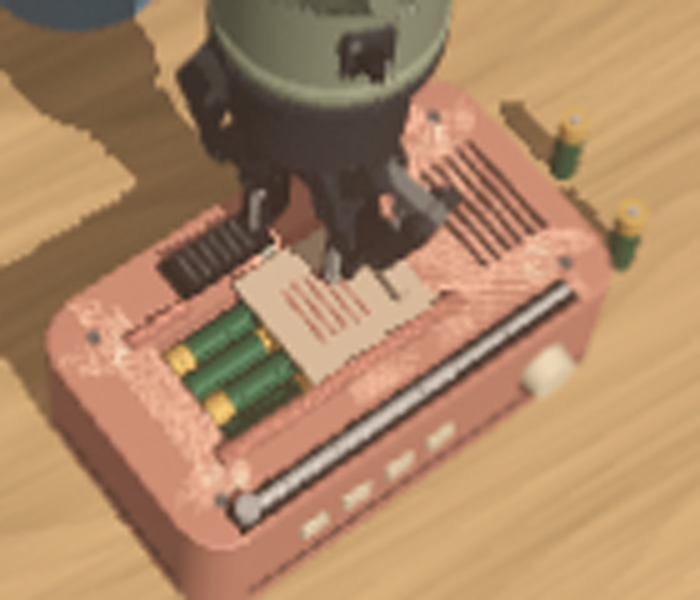

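The cover is about 53 mm open, with its rear corner at (237,285). I'll creep on to the stop and watch the force.

```bash
python3 -m crank '{"linear":[[-0.004,-0.0004,0],[-0.008,-0.0008,0],[-0.008,-0.0008,0]],"delta_rot":[[0,0,0],[0,0,0],[0,0,0]],"fingers":[-0.2,-0.2,-0.2]}' | egrep 'pos|force:'
for i in 1; do python3 -m crank '{"linear":[[-0.004,-0.0004,0],[-0.004,-0.0004,0]],"delta_rot":[[0,0,0],[0,0,0]],"fingers":[-0.2,-0.2]}' | egrep 'pos|force:'; done
```

```text
position: [0.5437, 0.0282, 0.1045]
force: [3.7, 0.1, -0.1]
finger_force: 1.6
position: [0.5427, 0.0281, 0.1045]
force: [2.9, 0.1, -0.3]
finger_force: 1.7
```

```bash
python3 -m crank '{"linear":[[-0.004,-0.0004,0],[-0.004,-0.0004,0]],"delta_rot":[[0,0,0],[0,0,0]],"fingers":[-0.2,-0.2]}' | egrep 'pos|force:'
```

```text
position: [0.5417, 0.028, 0.1045]
force: [3.7, -0.1, -0.3]
finger_force: 1.7
```

```bash
python3 -m crank '{"linear":[[-0.003,-0.0003,0],[-0.003,-0.0003,0]],"delta_rot":[[0,0,0],[0,0,0]],"fingers":[-0.2,-0.2]}' | egrep 'pos|force:'
```

```text
position: [0.541, 0.0279, 0.1045]
force: [3.6, 0.2, 0.7]
finger_force: 1.7
```

```bash
python3 -m crank '{"linear":[[-0.003,-0.0003,0],[-0.003,-0.0003,0]],"delta_rot":[[0,0,0],[0,0,0]],"fingers":[-0.2,-0.2]}' | egrep 'pos|force:'
```

```text
position: [0.5402, 0.0279, 0.1045]
force: [3.2, 1.4, 0.4]
finger_force: 1.7
```

```bash
cat > chk.py <<'E'
from h import *
import sys
g=grab_frame("scene"); b=cv2.resize(g["image"][225:345,275:415],None,fx=5,fy=5,interpolation=cv2.INTER_CUBIC)[:,:,::-1].copy()
cv2.imwrite(f"pics/{sys.argv[1]}.png",b)
def sh(ref,x0,y0,x1,y1,m=60):
    r=cv2.imread(f"pics/{ref}.png")[y0:y1,x0:x1]; w=b[y0-m:y1+m,x0-m:x1+m]
    q=cv2.matchTemplate(w,r,cv2.TM_CCOEFF_NORMED); _,v,_,l=cv2.minMaxLoc(q); return (l[0]-m,l[1]-m,round(v,3))
print("radio shift (crop px, 2.05/mm) vs s1: knob/screw",sh("s1",430,400,600,500,30),"vs s4",sh("s4",430,400,600,500,30),"left corner",sh("s1",70,310,130,365))
print("cover rear/print vs s4",sh("s4",240,270,320,380,50))
E
python3 chk.py s5; python3 -m crank '{"linear":[[-0.003,-0.0003,0],[-0.003,-0.0003,0]],"delta_rot":[[0,0,0],[0,0,0]],"fingers":[-0.2,-0.2]}' | egrep 'pos|force:'
```

```text
radio shift (crop px, 2.05/mm) vs s1: knob/screw (0, 0, 0.999) vs s4 (0, 0, 0.999) left corner (0, 0, 0.767)
cover rear/print vs s4 (10, -6, 0.935)
position: [0.5397, 0.0277, 0.1046]
force: [4.3, -0.5, -1.6]
finger_force: 2.5
```

```bash
python3 -m crank '{"linear":[[-0.003,-0.0003,0],[-0.003,-0.0003,0]],"delta_rot":[[0,0,0],[0,0,0]],"fingers":[-0.2,-0.2]}' | egrep 'pos|force:'; python3 chk.py s6
```

```text
position: [0.5394, 0.0278, 0.1047]
force: [7.3, 0.7, 0.2]
finger_force: 3.5
radio shift (crop px, 2.05/mm) vs s1: knob/screw (0, 0, 0.998) vs s4 (0, 0, 0.998) left corner (0, 0, 0.792)
cover rear/print vs s4 (10, -7, 0.924)
```

The force rose to 7.3 N with the radio unmoved, so the cover is at its stop. Now I'll retreat and check.

```bash
python3 -m crank '{"linear":[[0.016,0.0016,0],[0.02,0.002,0.1],[0.02,0.002,0.25],[0.02,0.002,0.4],[0.02,0.002,0.55]],"delta_rot":[[0,0,0],[0,0,0],[0,0,0],[0,0,0],[0,0,0]],"fingers":[-0.2,-0.2,-0.2,-0.2,-0.2]}' | egrep 'pos|force:'; python3 -m crank '{"linear":[[0,-0.2,0.1],[0,-0.4,0.2],[0,-0.6,0.2],[0,-0.8,0.2],[0,-0.8,0.2]],"delta_rot":[[0,0,0],[0,0,0],[0,0,0],[0,0,0],[0,0,0]],"fingers":[-0.2,-0.2,-0.2,-0.2,-0.2]}' ; python3 chk.py s7; python3 - <<'E'
from h import *
f=grab_frame("top");a=cv2.resize(f["image"][100:270,160:290],None,fx=3.5,fy=3.5,interpolation=cv2.INTER_CUBIC)
b=cv2.imread("pics/s7.png"); b=cv2.resize(b,(345,295)); c=np.zeros((595,800,3),np.uint8); c[:,:455]=a[:,:,::-1]; c[:295,455:]=b
cv2.imwrite("pics/end.png",c)
E
```

```text
position: [0.543, 0.0281, 0.2432]
force: [0.7, 0.7, 0.6]
finger_force: 0.0
clock: 10.5
position: [0.5423, -0.1777, 0.2918]
tool_rot: [3.141, 0.002, 0.38]
force: [-0.6, 0.2, 0.3]
grip_width: 0.0342
finger_force: 0.0
radio shift (crop px, 2.05/mm) vs s1: knob/screw (0, 0, 0.998) vs s4 (0, 0, 0.998) left corner (1, 0, 0.822)
cover rear/print vs s4 (10, -7, 0.92)
```

View pics/end.png

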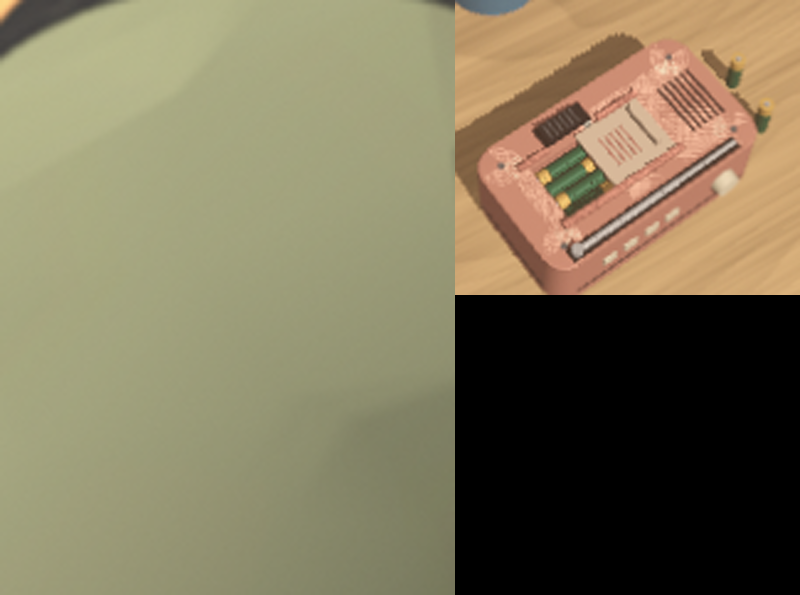

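The cover is fully open, with its rear corner at (578,148) in the inset. The button stays down, both cells are standing, the radio is unmoved and the hand is clear.

```bash
python3 -c "
from workcell import bot
print(bot.job_done())"
```

```text
the job is handed in; nothing more can be done
None
```

I pressed the lock button fully down and held it while I pushed the cover past the catch, slid the cover on to its open stop and took the hand away; the camera check shows the radio unmoved and both batteries standing, the arm stayed clear of the mug, and the job is handed in at about 10.5 s with no verdict returned.

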